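Gang the battens in the thumbwheel jig

TASK

Gang all the battens in the jig so they can be marked and planed together: roll the jig's thumbwheel by its exposed rim to wind the jaw fully back, then lay every loose batten flat on the jig's floor, side by side with those already in it, gently pushing these aside for room. Then roll the wheel the other way until the jaw holds the whole row tight against the back stop. Move the jaw only by its wheel, do not take out the battens that are already in the jig, and leave the other things on the bench where they are.

Things in the scene. Friction and masses are not known exactly. Their poses are not given: they have to be found in the camera images.
- jig: Fixed ganging jig: plywood base 190 (x) by 330 (y) by 10 mm; origin at the centre of its underside. Battens lie along its x, the row runs along its y: back stop at the +y end (inner face y = +145 mm), floor 10 mm above the bench, jaw, and at the -y end the grey wheel housing (62 mm wide, y -160 to -68, top 60 mm above the bench). Rails 12 mm high over the floor, 168 mm apart, keep the ends in.
- floor_mid (a point): Point on the jig's floor midway (y) between the back stop's inner face and the jaw's face when the jaw is fully back: these lie 92.5 mm to either side of it along the jig's y. Axes as the jig's.
- wheel_top (a point): Topmost point of the thumbwheel's rim, fixed in the jig, 74 mm above the bench; axes as the jig's. Steel wheel, 72 mm diameter over 24 small ribs, 24 mm wide, on a level axis along the jig's x, 36 mm below this point; its top 14 mm stands out of a slot in the housing (about 28 mm of rim to either side along y).
- wheel (a joint): Turn of the thumbwheel, 0 (jaw fully back) to 7.5 rad. Grows as the top of the rim is rolled towards the jig's +y; each radian moves the jaw 12 mm towards the back stop. It stays where it is left: friction 0.08 N m (about 2 N at the rim), which holds up to 6 N at the jaw.
- jaw: Sliding jaw, 140 mm (x) by 28 mm (y), top 45 mm above the bench; origin at the lower edge of its face (unpressed) towards the battens, at the middle, on the floor; axes as the jig's. The face is a plate on springs (about 1 N/mm, 8 mm deep), so tight means wound 2 to 6 mm on after it meets the row. Driven by the wheel alone (90 mm of travel), never by the fingers.
- back_stop: Timber back stop, fixed to the jig, 150 mm (x) by 18 mm (y), top 46 mm above the bench; its origin is the lower edge of its inner face, at the middle.
- batten_0: Light timber batten, 150 mm long (its x), 26 mm wide (its y), 32 mm tall (its z), about 70 g; origin at the centre of its underside; lies on the bench beside the jig. To be put in the jig. May be absent.
- batten_1: Light timber batten, 150 mm long (its x), 26 mm wide (its y), 32 mm tall (its z), about 70 g; origin at the centre of its underside; lies on the bench beside the jig. To be put in the jig. May be absent.
- batten_2: Light timber batten, 150 mm long (its x), 26 mm wide (its y), 32 mm tall (its z), about 70 g; origin at the centre of its underside; lies on the bench beside the jig. To be put in the jig. May be absent.
- inner_0: Light timber batten, 150 mm long (its x), 26 mm wide (its y), 32 mm tall (its z), about 70 g; origin at the centre of its underside; lies on the jig's floor from the start, along the jig's x, loosely placed. Slides when pushed low.
- inner_1: Light timber batten, 150 mm long (its x), 26 mm wide (its y), 32 mm tall (its z), about 70 g; origin at the centre of its underside; lies on the jig's floor from the start, along the jig's x, loosely placed. Slides when pushed low.
- screw_tin: Open screw tin, 73 mm across, 48 mm high; bystander.
- tape_roll: Roll of masking tape lying flat, 96 mm across, 25 mm high; bystander.

How it is judged (in metres and radians):
On the way, in this order (a step that is already met when the one before it is completed fails the run):
1. the jaw is wound fully back (within 6 mm of its rear end) (value of joint wheel below 0.5 rad), for 0.2 s.
2. every loose batten lies in the jig's row, flat on its floor (z of batten_0 in the frame of floor_mid between -0.004 and 0.006 m and y of batten_0 in the frame of floor_mid between -0.085 and 0.085 m and x of batten_0 in the frame of floor_mid between -0.02 and 0.02 m and z of batten_1 in the frame of floor_mid between -0.004 and 0.006 m and y of batten_1 in the frame of floor_mid between -0.085 and 0.085 m and x of batten_1 in the frame of floor_mid between -0.02 and 0.02 m and z of batten_2 in the frame of floor_mid between -0.004 and 0.006 m and y of batten_2 in the frame of floor_mid between -0.085 and 0.085 m and x of batten_2 in the frame of floor_mid between -0.02 and 0.02 m), for 0.2 s.
At the end, for the whole second after the job is handed in: All battens present lie in the jig between the rails, flat on its floor (within 6 mm), parallel to one another (within 0.06 rad), at rest, and are held: the jaw presses on the row with more than 1.5 N and the row on the back stop with more than 1 N (all of step 2 and angle between the x axis of each of batten_0, batten_1, batten_2, inner_0, inner_1 and the x axis of jig, either way round below 0.06 rad and linear speed of each of batten_0, batten_1, batten_2, inner_0, inner_1 below 0.01 m/s and z of inner_0 in the frame of floor_mid between -0.004 and 0.006 m and y of inner_0 in the frame of floor_mid between -0.085 and 0.085 m and x of inner_0 in the frame of floor_mid between -0.02 and 0.02 m and z of inner_1 in the frame of floor_mid between -0.004 and 0.006 m and y of inner_1 in the frame of floor_mid between -0.085 and 0.085 m and x of inner_1 in the frame of floor_mid between -0.02 and 0.02 m and contact force between jaw and anything else above 1.5 N and contact force between back_stop and anything else above 1 N); the robot touches nothing.
It fails at once if the jaw is pushed by the fingers (over 8 N) (contact force between the fingers and jaw above 8 N).
It fails at once if a batten that was in the jig is taken out (lifted 40 mm) (z of any of inner_0, inner_1 in the frame of floor_mid above 0.04 m).
It fails at once if a bystander is shifted by more than 30 mm (distance of any of screw_tin, tape_roll from where it was at the start of the episode above 0.03 m).
Of batten_0, batten_1, batten_2 only 2 to 3 are there at a start; the rules pass over those that are not, and their reading is None.
At some moment in a run one of batten_0, batten_1, batten_2 may be knocked a few centimetres aside while the robot is not near it.
Once in a run the grip may slacken for a moment while it holds something.
It also fails if it takes over 208 s, if anything falls off the work surface, if the arm or the gripper's body presses on something with over 40 N, if the wrist force passes 120 N, or if a joint passes its speed limit or range.

ROBOT

A 6-joint arm with a two-finger parallel gripper is mounted at the origin on a cart in front of the work surface, level with it; the furniture and walls round the work are solid. World frame = base frame: x ahead of the robot, y to its left, z up, the work surface at z = 0. Lengths are in m, angles in degrees, forces in N, time in s.
With the tool pointing down it reaches from about 0.325 to 0.85 m from the base axis. Payload 15.5 kg.
Tool frame: the origin (TCP) lies at the very end of the fingers, on their centre line; the grasp point (between the pads) lies arm.grip_depth behind it (arm.grip_depth is the distance from the TCP to the grasp point, in m); z points along the fingers, y is the line along which they close (so a half turn about z gives the same grasp; the last joint's range is limited). The gripper opens to 91 mm and grips with 3 to 60 N. Pads are 32 mm wide; open, the fingers measure 118 mm over their backs; the gripper's body (76 mm by 178 mm) begins 60 mm behind the grasp point.
Start: joints at [63.226, 28.281, 77.091, -0, 74.628, -5.472], TCP at [0.227, 0.582, 0.214] pointing down, gripper open.
Joint ranges: [-166.48, 166.48], [-47.26, 123.95], [12.59, 153.08], [-70.14, 250.14], [6.76, 159.57], [-176.63, 176.63]. Speed limits (degrees/s): [108.29, 108.29, 147.25, 172.46, 172.46, 172.46].

INTERFACE

Orientations are given as a 3x3 rotation matrix whose columns are the frame's x, y, z axes.
In Python, from rig import arm gives the robot as it stands. Calls block until the motion is done:
- arm.move_to(position, orientation): joint-space move of the TCP to a pose.
- arm.move_l(position, orientation=None, feed=0.15): straight line of the TCP; orientation=None keeps the orientation; feed is the mean speed in m/s.
- arm.move_joints(angles): joint-space move.
- arm.grip(opening): finger opening in m; the grip force is fixed at half the most; returns when the fingers have stopped.
- arm.sleep(seconds).
- arm.solve_ik(position, orientation): joint angles nearest the present ones, or None.
- arm.snapshot(name): name is "side" or "top"; returns the picture (384x512x3 uint8, red, green, blue); there is no depth.
- arm.get_calibration(name): a dict with "intrinsics" (3x3 intrinsics, pixels), "cam_to_world" (4x4, takes a point from camera to world coordinates). Camera axes: x right, y down, z forward; pixel columns grow to the right and rows downward; lengths in m; the calibration is good to about 2 mm. A picture is of the moment at which its call begins. get_calibration takes no time and is no camera call.
A pose or a line that the arm cannot do raises arm.Unreachable and nothing moves.
- arm.sign_off(): hands the job in; it is judged then, once.
Readings, each from a call of its own:
- arm.current_t(): time.
- arm.current_joint_positions(): joint angles.
- arm.current_dq(): joint speeds.
- arm.current_tau(): joint torques, N m.
- arm.current_ee_pos(): TCP position.
- arm.current_tool_rot(): TCP orientation.
- arm.current_force(): force on the tool from outside, world axes, zero at the start.
- arm.current_torque(): the same for the moment, N m.
- arm.current_width(): finger opening in m.
- arm.current_grasp_force(): force on a finger pad.
Only numpy, scipy, OpenCV 4.12 (cv2) and the standard library are available. Lean on these libraries where they do the work, as an engineer would, in place of code of your own. Each camera call takes 0.05 s, during which the arm holds its last target. There are 200 camera calls.

## Working session

There is one attempt and no reset: what is moved stays moved. The work goes in short steps, each a Python script; the robot and the scene stay as the last script left them, time stands still between calls to the robot, and variables do not carry over. Pictures are saved under pics/ and viewed, at most 14 in all, crops included, and the job is handed in when it is done.

```bash
ls; mkdir -p pics
python3 - <<'E'
from rig import arm
import cv2,numpy as np
np.set_printoptions(precision=4,suppress=True)
for n in("top","side"):
    cv2.imwrite(f"pics/{n}0.png",cv2.resize(arm.snapshot(n)[:,:,::-1],(768,576),interpolation=cv2.INTER_CUBIC))
    c=arm.get_calibration(n);print(n,c["intrinsics"],c["cam_to_world"])
print(arm.grip_depth,arm.current_t(),arm.current_tool_rot())
E
```

```text
pics
top [[416.9994   0.     255.9015]
 [  0.     416.9994 188.2382]
 [  0.       0.       1.    ]] [[ 0.0204 -0.9978  0.0635  0.4762]
 [-0.9998 -0.0201  0.0061 -0.0098]
 [-0.0048 -0.0636 -0.998   1.4883]
 [ 0.      0.      0.      1.    ]]
side [[432.8141   0.     253.4748]
 [  0.     432.8141 183.5121]
 [  0.       0.       1.    ]] [[ 0.9979 -0.0527  0.0387  0.5215]
 [-0.061  -0.5388  0.8402 -1.0467]
 [-0.0235 -0.8408 -0.5409  0.7273]
 [ 0.      0.      0.      1.    ]]
0.0188 0.1 [[-0.9317  0.3633 -0.0005]
 [ 0.3633  0.9317 -0.0009]
 [ 0.0001 -0.001  -1.    ]]
```

View pics/top0.png

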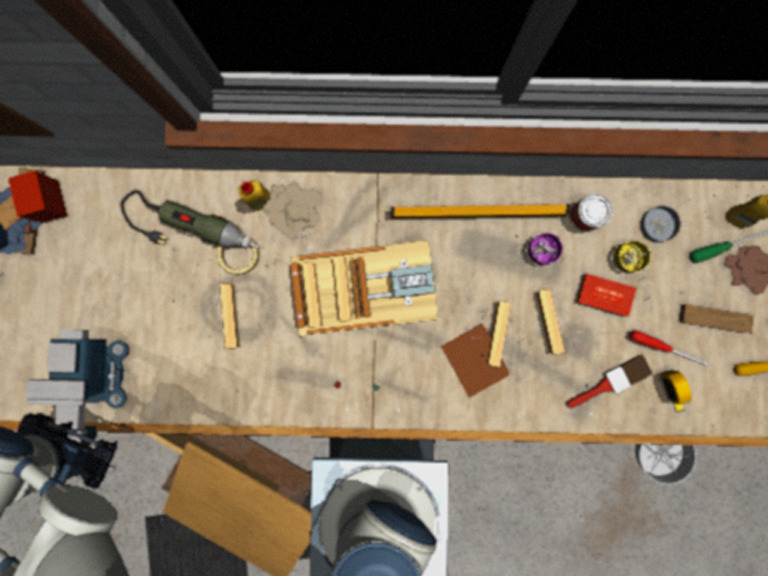

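View pics/side0.png

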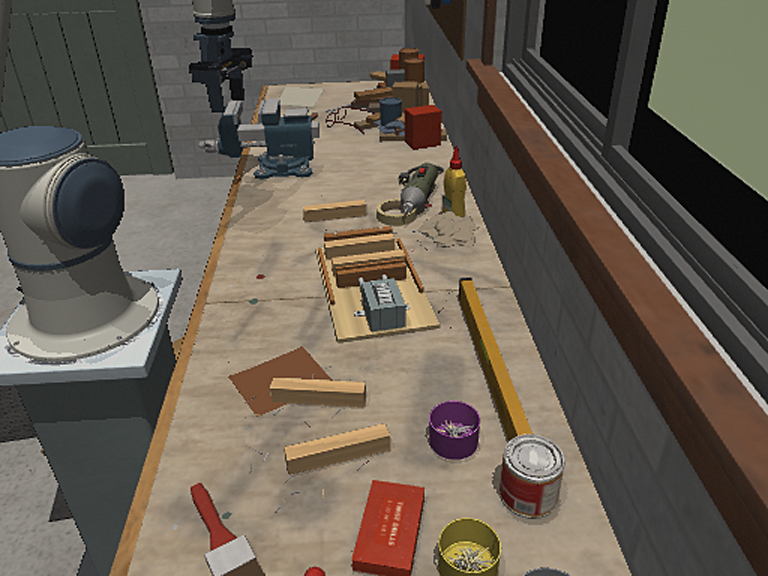

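The top view shows the jig around (365,287), with the back stop at the left (+y world). The inner battens are at (312,290) and (342,288), the jaw at (360,288) and the wheel at (412,281). There are three loose battens, at (229,316), (499,333) and (551,321). The tape roll is at (237,255).

```bash
cat > h.py <<'E'
from rig import arm
import cv2,numpy as np
np.set_printoptions(precision=4,suppress=True)
def ray(n,uv,z):
    c=arm.get_calibration(n);K=c["intrinsics"];T=np.array(c["cam_to_world"])
    d=T[:3,:3]@np.linalg.inv(K)@np.array([uv[0],uv[1],1.]);o=T[:3,3]
    return o+d*(z-o[2])/d[2]
def proj(n,p):
    c=arm.get_calibration(n);T=np.linalg.inv(c["cam_to_world"]);q=T[:3,:3]@np.asarray(p)+T[:3,3]
    q=np.array(c["intrinsics"])@q;return q[:2]/q[2]
E
python3 - <<'E'
from h import *
im=arm.snapshot("top");cv2.imwrite("pics/t1.png",cv2.resize(im[150:265,125:390,::-1],None,fx=3,fy=3,interpolation=cv2.INTER_CUBIC))
h=cv2.cvtColor(im,cv2.COLOR_RGB2HSV)
for n,(u,v) in dict(b0=(153,211),b1=(333,222),b2=(367,214),bench=(300,235),bench2=(170,170),floor=(275,170),i0=(208,193),i1=(228,192),jaw=(240,192),stop=(197,196)).items(): print(n,h[v-1:v+2,u-1:u+2].reshape(-1,3).mean(0))
m=cv2.inRange(h,(15,95,170),(28,255,255))
cv2.imwrite("pics/m1.png",cv2.resize(m[150:265,125:390],None,fx=3,fy=3,interpolation=0))
E
```

```text
b0 [ 19.     126.1111 230.8889]
b1 [ 21.3333 116.8889 234.5556]
b2 [ 22.2222 113.7778 234.4444]
bench [ 11.     177.4444 128.6667]
bench2 [ 22.6667 104.1111 187.7778]
floor [ 23.1111  98.6667 234.5556]
i0 [ 19.5556 122.1111 233.3333]
i1 [ 20.4444 120.1111 234.2222]
jaw [ 14.8889 165.8889 118.6667]
stop [ 13.8889 184.6667 166.8889]
```

View pics/t1.png

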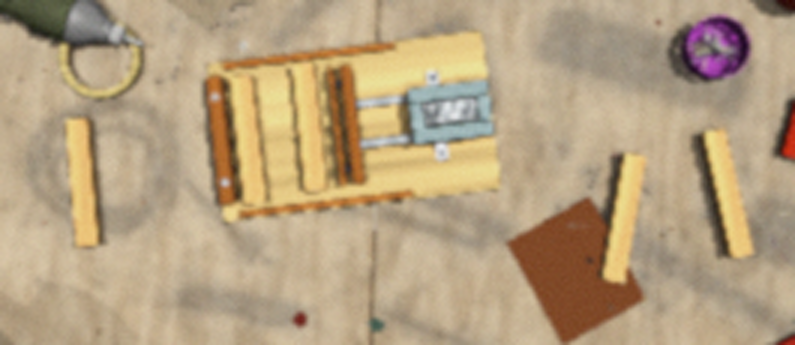

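View pics/m1.png

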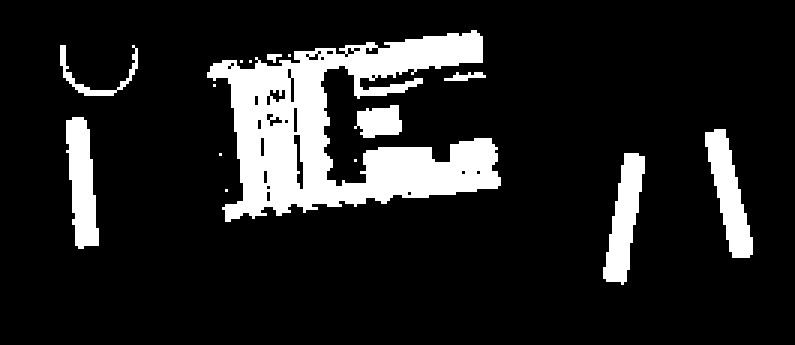

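The crop shows the base corners at (207,64), (482,32), (499,188) and (228,220), and the housing corners at (408,90), (487,80), (494,134) and (414,146). The mask isolates the three loose battens cleanly.

```bash
cat >> h.py <<'E'
def loose(im=None):
    if im is None: im=arm.snapshot("top")
    m=cv2.inRange(cv2.cvtColor(im,cv2.COLOR_RGB2HSV),(15,95,205),(28,255,255))
    m=cv2.medianBlur(m,3);out=[]
    for c in cv2.findContours(m,0,cv2.CHAIN_APPROX_NONE)[0]:
        b=cv2.minAreaRect(c);s=sorted(b[1])
        if not(4<s[0]<13 and 32<s[1]<52 and cv2.contourArea(c)>180): continue
        q=np.array([ray("top",p,.032)[:2] for p in cv2.boxPoints(b)])
        e=[q[1]-q[0],q[2]-q[1]];L=[np.linalg.norm(x) for x in e];k=int(np.argmax(L))
        out.append((q.mean(0),np.degrees(np.arctan2(e[k][1],e[k][0]))%180,L[k],L[1-k]))
    return out
E
python3 - <<'E'
from h import *
px=lambda l:[(125+(a+.5)/3-.5,150+(b+.5)/3-.5) for a,b in l]
def rep(n,l,z):
    q=np.array([ray("top",p,z)[:2] for p in px(l)]); 
    l1,l2=q[0]-q[1],q[3]-q[2]
    print(n,q.mean(0),[np.linalg.norm(q[i]-q[i-1]).round(4) for i in range(4)],[np.degrees(np.arctan2(x[1],x[0])).round(2) for x in (l1,l2,q[0]-q[3],q[1]-q[2])])
rep("base",[(207,64),(482,32),(499,188),(228,220)],.01)
rep("hous",[(408,90),(487,80),(494,134),(414,146)],.06)
rep("stop",[(208,78),(223,77),(234,204),(219,206)],.046)
rep("jaw",[(328,69),(353,66),(365,182),(340,185)],.045)
rep("i0",[(232,78),(255,77),(267,203),(243,204)],.042)
rep("i1",[(291,69),(314,67),(327,190),(304,193)],.042)
rep("wheel",[(424,100),(474,94),(478,118),(427,124)],.072)
for l in loose(): print(l)
E
```

```text
base [0.5575 0.0459] [np.float64(0.1866), np.float64(0.329), np.float64(0.1861), np.float64(0.3217)] [np.float64(97.81), np.float64(97.89), np.float64(9.34), np.float64(7.09)]
hous [ 0.5721 -0.0663] [np.float64(0.0645), np.float64(0.0912), np.float64(0.0624), np.float64(0.0924)] [np.float64(98.39), np.float64(99.69), np.float64(7.22), np.float64(8.26)]
stop [0.5346 0.1977] [np.float64(0.1486), np.float64(0.0174), np.float64(0.1474), np.float64(0.0174)] [np.float64(94.97), np.float64(98.75), np.float64(6.6), np.float64(6.6)]
jaw [0.5558 0.0533] [np.float64(0.135), np.float64(0.0292), np.float64(0.135), np.float64(0.029)] [np.float64(98.02), np.float64(98.0), np.float64(7.24), np.float64(7.17)]
i0 [0.5363 0.1656] [np.float64(0.1466), np.float64(0.0267), np.float64(0.1467), np.float64(0.0277)] [np.float64(93.64), np.float64(93.55), np.float64(6.61), np.float64(6.99)]
i1 [0.5501 0.0968] [np.float64(0.1446), np.float64(0.0268), np.float64(0.1435), np.float64(0.0268)] [np.float64(96.13), np.float64(98.59), np.float64(7.43), np.float64(7.41)]
wheel [ 0.5752 -0.0657] [np.float64(0.0275), np.float64(0.0572), np.float64(0.0277), np.float64(0.0582)] [np.float64(98.01), np.float64(97.88), np.float64(8.19), np.float64(10.37)]
(array([ 0.4561, -0.272 ]), np.float64(170.6585162247579), np.float64(0.1473759992704694), np.float64(0.02384402695922564))
(array([ 0.4865, -0.3922]), np.float64(13.213285230693884), np.float64(0.14714844578397884), np.float64(0.02361645085034608))
(array([0.4838, 0.3621]), np.float64(7.254284170557014), np.float64(0.14482180400332684), np.float64(0.02314512335112663))
```

```bash
cat >> h.py <<'E'
YAW=np.radians(8.0);X=np.array([np.cos(YAW),np.sin(YAW),0]);Y=np.array([-X[1],X[0],0]);Z=np.array([0,0,1.])
O=np.array([.5567,.0459,0])
J=lambda x,y,z:O+x*X+y*Y+z*Z
tojig=lambda p:np.array([(p[:2]-O[:2])@X[:2],(p[:2]-O[:2])@Y[:2]])
RHO=.0305;S=1
def wpose(deg,up=0):
    t=np.radians(deg);r=np.sin(t)*Y+np.cos(t)*Z
    z=-r;y=S*X;x=np.cross(y,z)
    return J(0,-.114,.038)+(RHO+up)*r,np.column_stack([x,y,z])
def strokes(n,a,b,last=None):
    """n rolls of the pinched rim from tilt a to b (deg)"""
    for i in range(n):
        e=b if last is None or i<n-1 else last
        arm.move_l(*wpose(a),feed=.1)
        arm.grip(.02)
        arm.move_l(*wpose((a+e)/2),feed=.08);arm.move_l(*wpose(e),feed=.08)
        arm.grip(.036)
        arm.move_l(*wpose(e*.5,.004),feed=.1)
E
python3 - <<'E'
from h import *
import h
q0=np.array(arm.current_joint_positions())
for s in(1,-1):
    h.S=s;print(s,[arm.solve_ik(*wpose(d,u)) for d,u in((20,0),(-20,0),(20,.08))])
E
```

```text
1 [array([  0.3289,  35.5346,  96.2912, -26.8425,  48.6488,  10.3301]), array([-23.9123,  39.2343,  86.6423,  18.5064,  66.1589, -41.2378]), array([  3.1388,  29.2462,  92.8428, -23.5813,  58.4156,   7.7061])]
-1 [array([   0.3289,   35.5346,   96.2912,  -26.8425,   48.6488, -169.6699]), array([-23.9123,  39.2343,  86.6423,  18.5064,  66.1589, 138.7622]), array([   3.1388,   29.2462,   92.8428,  -23.5813,   58.4156, -172.2939])]
```

```bash
sed -i 's/feed=.08/feed=.025/g; s/feed=.1)$/feed=.03)/' h.py
python3 - <<'E'
from h import *
arm.grip(.04)
p,R=wpose(10,.08);arm.move_to(p,R);print(arm.current_t())
arm.move_l(*wpose(20,.006),feed=.08);print(arm.current_t())
arm.move_l(*wpose(20),feed=.03);arm.grip(.02);print(arm.current_t(),arm.current_width(),arm.current_grasp_force(),arm.current_force())
arm.move_l(*wpose(0),feed=.025);print(arm.current_force(),arm.current_torque());arm.move_l(*wpose(-20),feed=.025);print(arm.current_t(),arm.current_force(),arm.current_width())
im=arm.snapshot("top");cv2.imwrite("pics/t2.png",cv2.resize(im[150:250,185:300,::-1],None,fx=5,fy=5,interpolation=cv2.INTER_CUBIC))
im=arm.snapshot("side");cv2.imwrite("pics/s2.png",cv2.resize(im[140:240,195:305,::-1],None,fx=5,fy=5,interpolation=cv2.INTER_CUBIC))
E
```

```text
3.6417
4.725
5.4833 0.023446554371176247 30.00137425318826 [-5.809   0.0843  5.0139]
[-4.699   1.375   0.2303] [ 0.3974  0.8863 -0.0376]
6.6833 [-4.6272  1.2241 -0.335 ] 0.023267467166479774
```

View pics/s2.png

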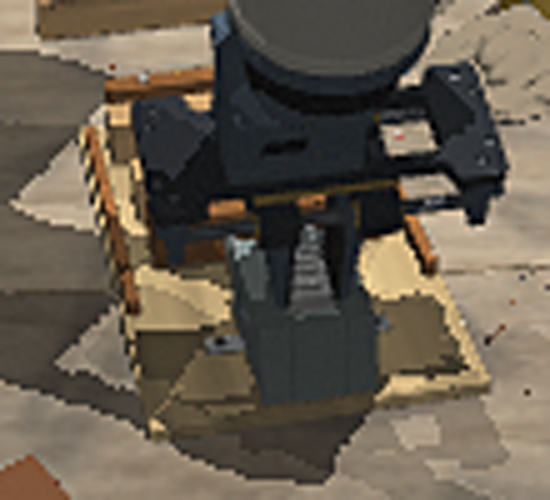

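The pads straddle the wheel sides above the housing and the stroke ran smoothly. I'll repeat it and watch the tangential force for the end stop.

Run:
```python
from h import *
arm.grip(.036)
for i in range(8):
    arm.move_l(*wpose(0,.004),feed=.04);arm.move_l(*wpose(20),feed=.04);arm.grip(.02)
    f=[]
    for d in(7,-7,-20): arm.move_l(*wpose(d),feed=.025);f.append(round(float(np.dot(arm.current_force(),Y)),2))
    arm.grip(.036);print(i,arm.current_t(),f)
    if max(np.abs(f))>10: break
arm.move_l(*wpose(-10,.08),feed=.15)
arm.move_to(J(-.15,-.12,.25),np.array(arm.current_tool_rot()))
print(arm.current_t())
im=arm.snapshot("top");cv2.imwrite("pics/t3.png",cv2.resize(im[150:250,185:300,::-1],None,fx=5,fy=5,interpolation=cv2.INTER_CUBIC))
for l in loose(im): print(l)
```

```text
0 10.4417 [1.29, 1.53, 3.35]
1 13.6833 [1.79, 2.28, 3.12]
2 16.925 [1.43, 1.98, 3.55]
3 20.1667 [0.69, 2.32, 3.98]
4 23.4083 [0.65, 1.99, 3.26]
5 26.65 [1.27, 3.01, 3.27]
6 29.8917 [1.83, 11.76, 17.45]
31.3417
(array([ 0.4868, -0.3919]), np.float64(13.21333811414138), np.float64(0.14793201410271697), np.float64(0.02414197501411378))
(array([0.4839, 0.3618]), np.float64(7.2534912639526965), np.float64(0.14482180389132454), np.float64(0.023145133427330943))
```

View pics/t3.png

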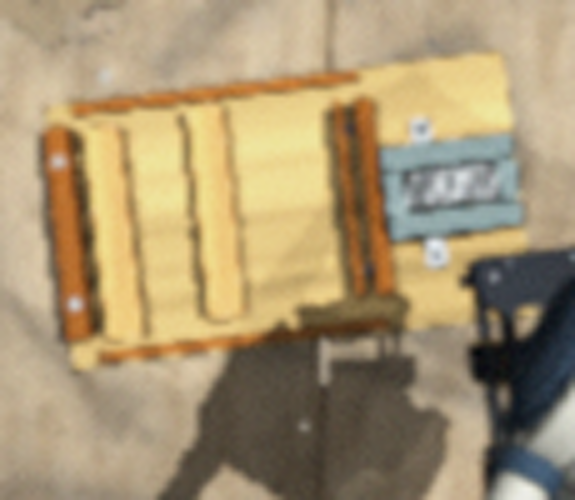

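The jaw is fully back, with its face at about x=335 in the crop, and both inner battens are untouched. Next I push the inner battens to the stop.

```bash
cat >> h.py <<'E'
def rot(yawdeg):
    """tool down, closing line (tool y) at yawdeg+90, i.e. across a batten whose length is at yawdeg"""
    a=np.radians(yawdeg);x=np.array([np.cos(a),np.sin(a),0]);return np.column_stack([-x,np.cross(Z,x),-Z])
RJ=rot(8.0)
def push(y0,y1,z=.017):
    """closed fingers go down at jig y0 and push to y1 (finger centre)"""
    arm.grip(0)
    arm.move_to(J(0,y0,.10),RJ)
    arm.move_l(J(0,y0,z),feed=.12)
    arm.move_l(J(0,y1,z),feed=.06);f=np.array(arm.current_force())
    arm.move_l(J(0,y1-.004,z),feed=.06);arm.move_l(J(0,y1-.004,.10),feed=.2)
    print("push",f@Y,arm.current_t())
def pick(c,yaw):
    yaw=(yaw+90)%180-90
    arm.grip(.06);R=rot(yaw)
    arm.move_to(np.r_[c,.12],R);arm.move_l(np.r_[c,.007],feed=.12)
    arm.grip(.015);print("picked",arm.current_width(),arm.current_grasp_force())
    arm.move_l(np.r_[c,.14],feed=.15);print("lifted",arm.current_width(),arm.current_grasp_force(),arm.current_t())
def place(y):
    arm.move_to(J(0,y,.14),RJ);print("over",arm.current_width(),arm.current_grasp_force())
    arm.move_l(J(0,y,.0185),feed=.1);print("down",arm.current_force(),arm.current_width())
    arm.grip(.034);arm.move_l(J(0,y,.10),feed=.15);print("placed",arm.current_t())
E
python3 - <<'E'
from h import *
arm.move_to(J(-.05,-.02,.2),RJ)
push(.010,.0785)
c=[l for l in loose() if l[0][1]>.25];print(c)
pick(*c[0][:2])
E
```

```text
push -0.5835085122370659 36.6417
[(array([0.4855, 0.3626]), np.float64(7.102834069726839), np.float64(0.14132726525614), np.float64(0.023291460298502466))]
picked 0.025590560690064303 30.000540018081665
lifted 0.02543872064434594 29.999849796295166 41.4167
```

Run:
```python
from h import *
place(.057)
push(.020,.0522)
arm.move_to(J(-.1,-.02,.3),RJ)
im=arm.snapshot("side");cv2.imwrite("pics/s4.png",cv2.resize(im[130:300,150:310,::-1],None,fx=3.5,fy=3.5,interpolation=cv2.INTER_CUBIC))
arm.move_to(np.array([.42,.15,.3]),RJ)
for l in loose(): print(l)
```

```text
over 0.025509989140483108 30.0
down [ 0.0763 -0.8113 -0.2299] 0.02598166221470178
placed 44.875
push 0.11628340945584452 48.1417
(array([ 0.4537, -0.3221]), np.float64(170.0994157048412), np.float64(0.14796540016297552), np.float64(0.023937395488691227))
(array([ 0.4865, -0.3923]), np.float64(12.743904675439325), np.float64(0.14723524512737474), np.float64(0.023540305682487325))
```

View pics/s4.png

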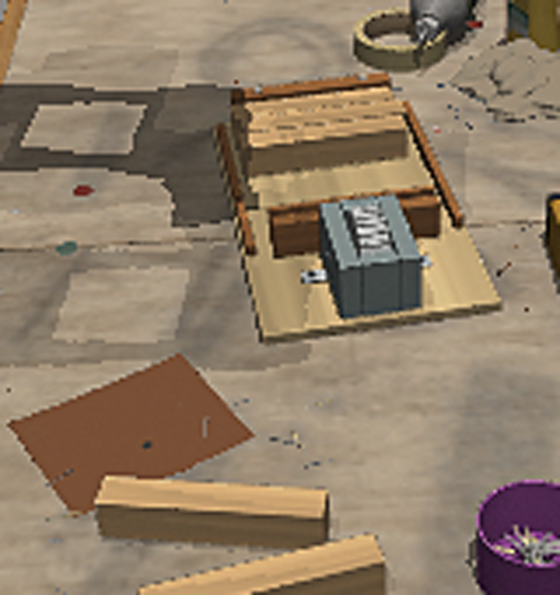

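The picture shows three battens tight at the stop. The loose one nearer the jig has been knocked to y=-0.322, so I'll use the fresh pose.

Run:
```python
from h import *
arm.move_to(np.array([.45,-.15,.25]),RJ)
pick(np.array([.4537,-.3221]),170.1)
place(.031)
push(-.007,.0263)
arm.move_to(np.array([.42,.15,.3]),RJ)
for l in loose(): print(l)
```

```text
picked 0.025906281503439713 30.000538229942322
lifted 0.026228449290832206 29.999843537807465 55.575
over 0.02559332356835255 29.9998676776886
down [ 0.7155  0.1366 -0.291 ] 0.026480407765079893
placed 59.5083
push -0.5609286604936989 62.8
(array([ 0.4865, -0.3921]), np.float64(13.021851933907016), np.float64(0.147184873059547), np.float64(0.023585511135167252))
```

Run:
```python
from h import *
arm.move_to(np.array([.45,-.15,.25]),RJ)
pick(np.array([.4865,-.3921]),13.0)
place(.006)
arm.move_to(np.array([.42,.2,.3]),RJ)
im=arm.snapshot("top");cv2.imwrite("pics/t5.png",cv2.resize(im[150:250,185:300,::-1],None,fx=5,fy=5,interpolation=cv2.INTER_CUBIC))
im=arm.snapshot("side");cv2.imwrite("pics/s5.png",cv2.resize(im[140:240,195:305,::-1],None,fx=5,fy=5,interpolation=cv2.INTER_CUBIC))
```

```text
picked 0.025810106238235417 30.000532865524292
lifted 0.025728242277007443 29.99991238117218 69.8333
over 0.02547303888361042 29.999861419200897
down [ 0.2791 -0.075  -0.651 ] 0.025919863661846683
placed 73.9
```

View pics/t5.png

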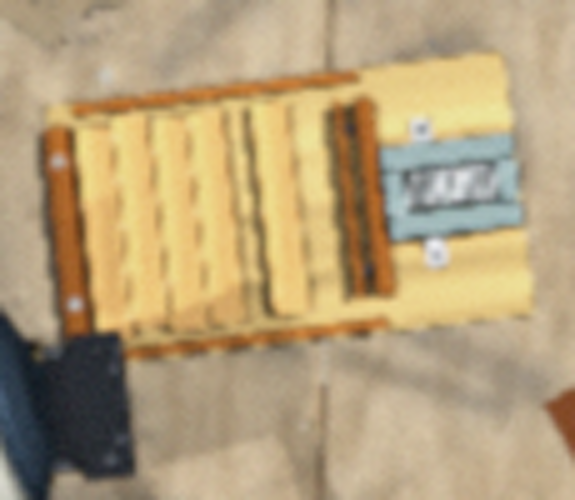

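View pics/s5.png

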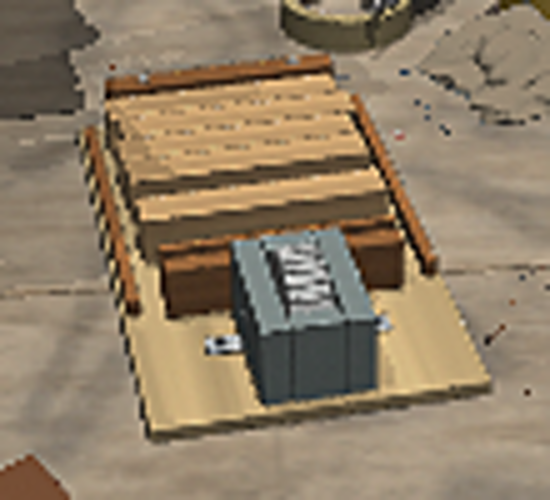

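All five battens lie flat in the jig, four tight at the stop and the fifth near x=285 in the top crop with the jaw behind it. Now I wind forward: 55 mm to contact plus about 4 mm is roughly 4.92 rad, or 7 strokes of 40° and a little more.

Run:
```python
from h import *
arm.move_to(J(-.05,-.05,.25),RJ)
arm.grip(.04)
arm.move_to(*wpose(-10,.08))
arm.move_l(*wpose(-20,.006),feed=.08)
for i in range(7):
    if i: arm.move_l(*wpose(0,.004),feed=.04)
    arm.move_l(*wpose(-20),feed=.04);arm.grip(.02)
    f=[]
    for d in(-12,-4,4,12,20 if i<6 else 22): arm.move_l(*wpose(d),feed=.025);f.append(round(float(np.dot(arm.current_force(),Y)),2))
    arm.grip(.036);print(i,arm.current_t(),f)
arm.move_l(*wpose(10,.08),feed=.15)
arm.move_to(J(-.2,-.16,.25),np.array(arm.current_tool_rot()))
print(arm.current_t())
im=arm.snapshot("top");cv2.imwrite("pics/t6.png",cv2.resize(im[150:250,185:300,::-1],None,fx=5,fy=5,interpolation=cv2.INTER_CUBIC))
```

```text
0 81.4083 [-4.84, -4.07, -2.76, 0.21, 2.54]
1 84.95 [-2.26, -3.41, -3.95, -1.71, 0.41]
2 88.4917 [-2.13, -3.1, -2.56, -1.63, -0.35]
3 92.0333 [-3.47, -3.96, -3.06, -3.47, -0.71]
4 95.575 [-3.14, -2.96, -3.86, -2.22, -0.33]
5 99.1167 [-2.55, -3.19, -3.29, -2.77, 0.86]
6 102.7 [-2.43, -4.36, -4.49, -4.4, -1.69]
104.325
```

View pics/t6.png

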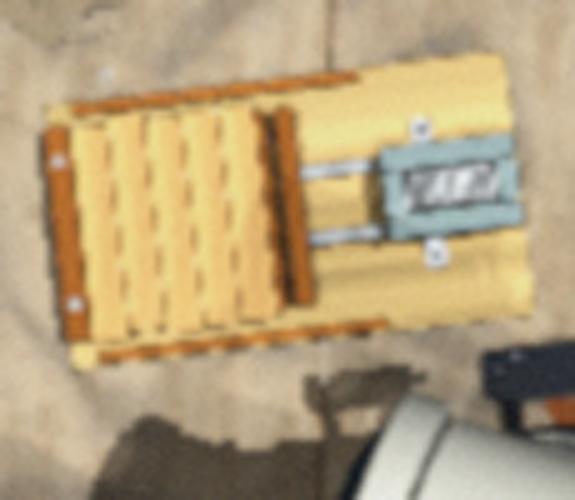

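All five form a closed row with the jaw against it, front face near x=262 and back edge near x=300. I'll check the jaw advance and spring compression numerically from the saved crops.

Run:
```python
from h import *
def edges(f):
    g=cv2.imread(f);s=cv2.cvtColor(g,cv2.COLOR_BGR2HSV)[:,:,1].astype(float);v=g[:,:,0].astype(float) # blue: low on jaw
    out=[]
    for row in (130,140,150,240,250,260,270,280):
        p=g[row-3:row+4,:,2].mean(0)       # red channel: floor/batten bright, jaw darker
        x=np.arange(len(p));lo=230
        m=(p<205)&(x>lo)&(x<410)
        i=x[m];
        cross=lambda k:k
        b=i.max();bb=b+(205-p[b])/(p[b+1]-p[b]); a=i[np.r_[True,np.diff(i)>1]]
        P=lambda u:tojig(ray("top",(185+(u+.5)/5-.5,150+(row+.5)/5-.5),.045))[1]
        out.append((round(P(bb)*1000,1),[round(P(k)*1000,1) for k in a]))
    return out
for f in("pics/t5.png","pics/t6.png"):
    print(f)
    for e in edges(f): print(e)
```

```text
pics/t5.png
(np.float64(-67.3), [np.float64(25.8), np.float64(-29.5)])
(np.float64(-71.3), [np.float64(34.2), np.float64(26.6), np.float64(-28.6)])
(np.float64(-71.0), [np.float64(35.0), np.float64(26.7), np.float64(-29.9)])
(np.float64(-47.3), [np.float64(38.7), np.float64(25.6), np.float64(-6.7), np.float64(-29.4)])
(np.float64(-69.2), [np.float64(39.5), np.float64(26.5), np.float64(-5.9), np.float64(-28.6)])
(np.float64(-69.9), [np.float64(38.3), np.float64(27.9), np.float64(-7.8), np.float64(-28.4)])
(np.float64(-71.6), [np.float64(37.0), np.float64(26.7), np.float64(-28.3)])
(np.float64(-70.3), [np.float64(37.8), np.float64(27.5), np.float64(-6.9), np.float64(-28.2)])
pics/t6.png
(np.float64(-13.1), [np.float64(14.7)])
(np.float64(-12.4), [np.float64(16.2)])
(np.float64(4.6), [np.float64(17.7), np.float64(-64.4)])
(np.float64(-27.0), [np.float64(19.5)])
(np.float64(-61.4), [np.float64(18.2), np.float64(-32.7), np.float64(-51.3)])
(np.float64(-16.2), [np.float64(42.4), np.float64(15.6)])
(np.float64(-87.2), [np.float64(17.1), np.float64(-24.2)])
(np.float64(-55.5), [np.float64(18.5)])
```

```bash
python3 -c "
from rig import arm
print(arm.current_force(),arm.current_t());print(arm.sign_off())"
```

```text
[0.50843995 0.35096869 0.43375249] 104.375
the job is handed in; nothing more can be done
None
```

I laid all three loose battens flat beside the two already in the jig and wound the jaw about 4 mm past contact (estimated from strokes and images, not measured directly), then handed the job in at 104 s; no verdict was returned.

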